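# Clear the felt-wheel drying bar

## Task

The three freshly gritted felt polishing wheels have dried on the bar of the stand. Slide the slackened stop collar off the end of the bar and put it in the dish, then draw the wheels off one after another and stand each on edge, fully seated, in the slot of the wooden block cut to its size: the bigger the wheel, the longer the slot. Let nothing drop onto the bench.

Things in the scene. Friction and masses are not known exactly. Their poses are not given: they have to be found in the camera images.
- stand: fixed drying stand: dark round foot 96 mm across, a post, and one 12 mm round steel bar that sticks out level along own +y, axis 120 mm above the bench; it does not turn. Origin on the bench under the post, z up. A 28 mm wide, 34 mm high block clamps the bar at the post (to y = 14 mm); the free end is at y = 188 mm, with nothing above or beyond it
- bar_tip (a point): centre of the free end of the bar (on the bar's axis), with the axes of the stand (+y points off the bar)
- collar: plain steel stop collar, outermost on the bar: ring of 30 mm outside diameter, 17 mm bore, 14 mm wide, about 45 g; its screw is slackened, so it hangs loose (centre 2.5 mm below the bar axis) and slides freely. Origin at its centre, own y = its axis (it may have turned about it). Its centre starts 25 to 32 mm in from the bar end
- wheel_small: the small felt wheel, a stiff off-white disc of 40 mm diameter, 22 mm wide, with a 20 mm bore, about 30 g. It hangs loose on the bar by its bore (centre 4 mm below the bar axis) and slides freely. The three wheels hang in any order, 10 to 26 mm of bare bar between them. Origin at its centre, own y = its axis (it may have turned about that axis)
- wheel_medium: the medium felt wheel, a stiff off-white disc of 53 mm diameter, 22 mm wide, with a 20 mm bore, about 50 g. It hangs loose on the bar by its bore (centre 4 mm below the bar axis) and slides freely. The three wheels hang in any order, 10 to 26 mm of bare bar between them. Origin at its centre, own y = its axis (it may have turned about that axis)
- wheel_large: the large felt wheel, a stiff off-white disc of 66 mm diameter, 22 mm wide, with a 20 mm bore, about 70 g. It hangs loose on the bar by its bore (centre 4 mm below the bar axis) and slides freely. The three wheels hang in any order, 10 to 26 mm of bare bar between them. Origin at its centre, own y = its axis (it may have turned about that axis)
- block_small: fixed pale wooden block for the small wheel, 62.0 mm along own x, 66 mm along own y, 28 mm high, slot in its top 30.0 mm long (along own x), 38 mm wide (along own y) and 18 mm deep, dark-floored, centred. The small wheel stands on edge in it, axis along the block's y, on the slot's two end edges, its centre 41 mm above the bench, its lowest 7 mm inside the slot. Origin: centre of underside, z up
- block_medium: fixed pale wooden block for the medium wheel, 71.8 mm along own x, 66 mm along own y, 28 mm high, slot in its top 39.8 mm long (along own x), 38 mm wide (along own y) and 18 mm deep, dark-floored, centred. The medium wheel stands on edge in it, axis along the block's y, on the slot's two end edges, its centre 46 mm above the bench, its lowest 9 mm inside the slot. Origin: centre of underside, z up
- block_large: fixed pale wooden block for the large wheel, 81.5 mm along own x, 66 mm along own y, 28 mm high, slot in its top 49.5 mm long (along own x), 38 mm wide (along own y) and 18 mm deep, dark-floored, centred. The large wheel stands on edge in it, axis along the block's y, on the slot's two end edges, its centre 50 mm above the bench, its lowest 11 mm inside the slot. Origin: centre of underside, z up
- dish: fixed shallow round aluminium dish, 104 mm across the rim, 13 mm high, wall and floor 3 mm thick, for the collar. Origin: centre of underside, z up
Not all that is in view belongs to the job. Several things have the shape of the dish; the one meant has the colours described above.

How it is judged:
By the outcome, as a careful person would: the job done as asked, in the order asked, and still so for the second after the job is handed in, with the robot touching nothing.
It also fails if it takes over 115 s, if anything falls off the work surface, if the arm or the gripper's body presses on something with over 40 N, if the wrist force passes 120 N, or if a joint passes its speed limit or range.

## Robot

A 7-joint arm with a two-finger parallel gripper is mounted at the origin on the work surface. World frame = base frame: x ahead of the robot, y to its left, z up, the work surface at z = 0. Lengths are in mm, angles in rad, forces in N, time in s.
With the tool pointing down it reaches from about 400 to 875 mm from the base axis. Payload 4.4 kg.
Tool frame: the origin (TCP) lies at the very end of the fingers, on their centre line; the grasp point (between the pads) lies 19 mm behind it; z points along the fingers, y is the line along which they close (so a half turn about z gives the same grasp; the last joint's range is limited). The gripper opens to 85 mm and grips with 20 to 120 N. Pads are 22 mm wide; open, the fingers measure 114 mm over their backs; the gripper's body (76 mm by 85 mm) begins 54 mm behind the grasp point. The pads swing forward as they close: fully open they stand 13 mm farther back than shut.
Start: joints at [1.185, 0.628, 0.038, 1.517, -0.027, 0.996, -0.02], TCP at [204.373, -617.049, 231.313] pointing down, gripper open.
Joint ranges: [-3.06, 3.06], [-0.37, 2.12], [-1.25, 1.32], [0.18, 2.47], [-1.1, 4.24], [0.23, 1.98], [-2.94, 2.94]. Speed limits (rad/s): [2.57, 2.57, 3.14, 3.14, 3.14, 3.14, 3.14].

## Interface

Orientations are given as [roll, pitch, yaw] about the fixed x, y, z axes, in that order (R = Rz(yaw) Ry(pitch) Rx(roll)).
In Python, from cell import read_state, get_image, camera_params, finish_job gives the robot as it stands.
- The arm moves only by the tool arm_command, never from a script. Its argument "deltas" is a list of rows, each an object of numbers: "dx", "dy", "dz": the shift along the world's x, y, z in m; "yaw": the turn about the world's z in degrees; "jaw": the opening, from 0 (shut) to 1 (fully open). A call has 1 to 20 rows; each row is the pose to reach, as a shift and turn from the pose commanded when the call began; what a row does not reach only later rows make up. A row lasts 1/10 s, in which the tool goes at most 50 mm and 8.59 degrees, less where a joint would pass 70% of its speed; a pose out of reach is approached as far as the arm can. A call with a gripper value outside its range is refused whole. The fingers move at their own pace and stop on an object; the grip force is fixed at half the most. Time passes only in rows, so rows that repeat a pose let the fingers close. It gives the time, the measured TCP pose, the force, the opening and the grip force at its end, in the units of the state.
- read_state(): the state, without advancing time (a new reading comes with each control period).
- get_image(name): name is "side" or "top" or "wrist"; returns (picture, depth): 400x640x3 uint8, red, green, blue; 400x640 float32, mm along the optical axis (not along the pixel's ray), 0 where there is no reading.
- camera_params(name): a dict with "camera_matrix" (3x3 intrinsics, pixels), "extrinsics" (4x4, takes a point from camera to world coordinates). Camera axes: x right, y down, z forward; pixel columns grow to the right and rows downward; lengths in mm; the calibration is good to about 2 mm. The wrist camera is an equidistant fisheye: a pixel r from the principal point sees the ray r / f radians off the axis. A picture is of the moment at which its call begins: read the wrist's pose just before it. camera_params takes no time and is no camera call; for the wrist camera it gives the pose at the moment of the call.
- finish_job(): hands the job in; it is judged then, once.
The state is a dict: "clock": time; "qpos": joint angles; "qd": joint speeds; "tau": joint torques, N m; "eef_pos": TCP position; "tool_rot": TCP orientation; "force": force on the tool from outside, world axes, zero at the start; "torque": the same for the moment, N m; "width": finger opening in mm; "gripper_force": force on a finger pad.
Only numpy, scipy, OpenCV 4.12 (cv2) and the standard library are available. Lean on these libraries where they do the work, as an engineer would, in place of code of your own. Each camera call takes 0.05 s, during which the arm holds its last target. There are 200 camera calls.

## Working session

There is one attempt and no reset: what is moved stays moved. The work goes in short steps, Python scripts to look and compute and a tool call to move; the robot and the scene stay as the last step left them, time stands still between calls to the robot, and variables do not carry over. Pictures are saved under pics/ and viewed, at most 14 in all, crops included, and the job is handed in when it is done.

Besides the shell and the picture viewer there is one more tool, called after "Emit:" in YAML: its name, and indented under it one key for each argument. arm_command: Moves the arm, as the interface text tells. Its arguments: {"type":"object","properties":{"deltas":{"type":"array"}},"required":["deltas"]}

```bash
mkdir -p pics; ls
python3 - <<'E'
from cell import *
import cv2,numpy as np
s=read_state();print({k:np.round(s[k],3) for k in s})
for n in ("top","side"):
    p,d=get_image(n);cv2.imwrite(f"pics/{n}0.png",p[:,:,::-1]);np.savez(f"{n}0.npz",p=p,d=d)
    c=camera_params(n);print(n,np.round(c["camera_matrix"],1),np.round(c["extrinsics"],3))
E
```

```text
pics
{'clock': np.float64(0.0), 'qpos': array([ 1.185,  0.629,  0.039,  1.518, -0.027,  0.996, -0.02 ]), 'qd': array([ 0.001, -0.001, -0.   ,  0.001,  0.   ,  0.   ,  0.002]), 'tau': array([ 1.0000e-03, -5.6340e+01,  1.2270e+00, -1.9345e+01,  1.1000e-02,
        1.0000e-02, -0.0000e+00]), 'eef_pos': array([ 204.117, -616.438,  230.4  ]), 'tool_rot': array([-3.14,  0.  ,  0.32]), 'force': array([-0.323,  0.008,  0.02 ]), 'torque': array([-0.007,  0.021,  0.06 ]), 'gripper_force': np.float64(0.0), 'width': np.float64(85.524)}
top [[496.4   0.  324.1]
 [  0.  496.4 201.3]
 [  0.    0.    1. ]] [[-6.000000e-03 -9.980000e-01  6.700000e-02  4.562650e+02]
 [-1.000000e+00  5.000000e-03 -2.200000e-02 -8.020000e-01]
 [ 2.100000e-02 -6.700000e-02 -9.970000e-01  1.024013e+03]
 [ 0.000000e+00  0.000000e+00  0.000000e+00  1.000000e+00]]
side [[470.6   0.  316.7]
 [  0.  470.6 198.8]
 [  0.    0.    1. ]] [[-8.90000e-01 -2.51000e-01  3.81000e-01  2.18466e+02]
 [-4.57000e-01  4.79000e-01 -7.50000e-01  6.21745e+02]
 [ 6.00000e-03 -8.41000e-01 -5.41000e-01  5.66581e+02]
 [ 0.00000e+00  0.00000e+00  0.00000e+00  1.00000e+00]]
```

View pics/top0.png

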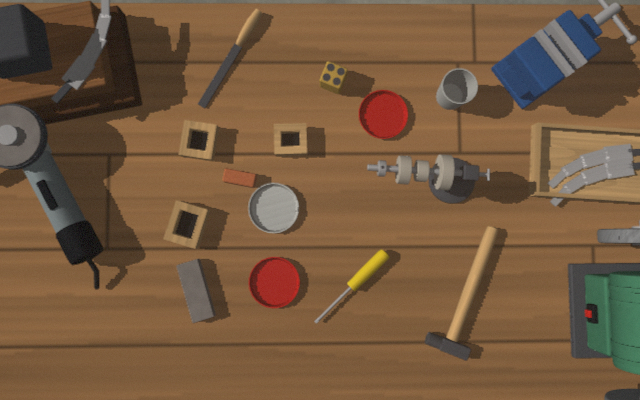

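View pics/side0.png

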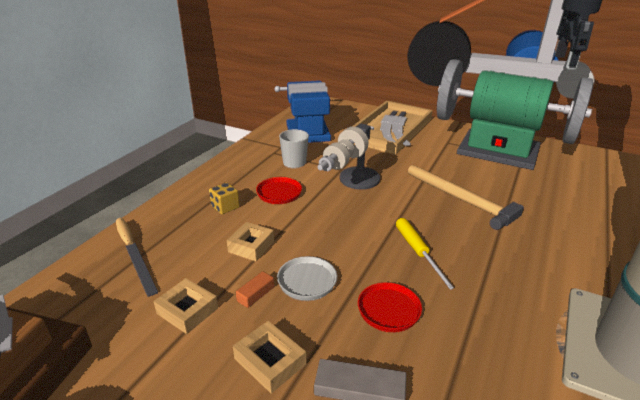

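Top view: the bar runs left from the post (455,180) to the tip at about (368,168). From the tip inwards hang the collar, then the medium, small and large wheels. Blocks are at (198,140), (290,139) and (187,224). Candidates for the dish are red (384,115), red (275,283) and aluminium (274,208); I choose the aluminium one. The cup at (457,88) is a distractor.

```bash
cat > h.py <<'E'
import numpy as np,cv2
from cell import *
def ray(c,uv):
    K,E=c["camera_matrix"],c["extrinsics"];uv=np.atleast_2d(uv).astype(float)
    d=np.c_[(uv-[K[0,2],K[1,2]])/[K[0,0],K[1,1]],np.ones(len(uv))]
    return E[:3,3],d@E[:3,:3].T
def onz(c,uv,z):
    o,d=ray(c,uv);return o+d*((z-o[2])/d[:,2])[:,None]
def fray(c,uv):   # equidistant fisheye
    K,E=c["camera_matrix"],c["extrinsics"];uv=np.atleast_2d(uv).astype(float)
    m=(uv-[K[0,2],K[1,2]])/[K[0,0],K[1,1]];r=np.linalg.norm(m,axis=1)+1e-9
    d=np.c_[m*(np.sin(r)/r)[:,None],np.cos(r)]
    return E[:3,3],d@E[:3,:3].T
def fonz(c,uv,z):
    o,d=fray(c,uv);return o+d*((z-o[2])/d[:,2])[:,None]
def tri(o1,d1,o2,d2):
    A=np.c_[d1,-d2];s=np.linalg.lstsq(A,o2-o1,rcond=None)[0]
    a,b=o1+s[0]*d1,o2+s[1]*d2;return (a+b)/2,np.linalg.norm(a-b)
def cloud(c,d):
    v,u=np.mgrid[0:400,0:640];o,r=ray(c,np.c_[u.ravel(),v.ravel()])
    P=o+r*d.reshape(-1,1);P[d.ravel()==0]=np.nan;return P.reshape(400,640,3)
E
python3 - <<'E'
from h import *
from cell import *
c=camera_params("top");f=np.load("top0.npz");p,d=f["p"],f["d"];P=cloud(c,d)
hsv=cv2.cvtColor(p,cv2.COLOR_RGB2HSV)
print("bench z",np.nanmedian(P[230:260,400:450,2]))
# blocks: height mask
for name,(u,v) in dict(A=(198,140),B=(290,139),C=(187,224)).items():
    w=np.zeros((400,640),np.uint8);w[v-28:v+29,u-28:u+29]=1
    m=((P[...,2]>20)&(P[...,2]<36)&(w>0)).astype(np.uint8)
    cs,_=cv2.findContours(m,cv2.RETR_EXTERNAL,cv2.CHAIN_APPROX_NONE);k=max(cs,key=cv2.contourArea)
    z=np.nanmedian(P[m>0][:,2]);q=onz(c,k[:,0],28)[:,:2].astype(np.float32);r=cv2.minAreaRect(q);print(name,z,r)
# dish
m=((hsv[...,1]<60)&(hsv[...,2]>90)).astype(np.uint8);w=np.zeros_like(m);w[175:240,240:305]=1
cs,_=cv2.findContours(m*w,cv2.RETR_EXTERNAL,cv2.CHAIN_APPROX_NONE);k=max(cs,key=cv2.contourArea)
print("dish",cv2.minEnclosingCircle(onz(c,k[:,0],13)[:,:2].astype(np.float32)))
# stand things
q=P[150:190,355:500].reshape(-1,3);q=q[(q[:,2]>100)]
print(len(q))
b=q[(q[:,2]>119)];
cv2.imwrite("pics/stand.png",cv2.resize(p[140:210,350:500,::-1],None,fx=5,fy=5,interpolation=cv2.INTER_CUBIC))
np.set_printoptions(linewidth=250,suppress=True)
for y in range(-160,20,6):
    s=q[(q[:,1]>=y)&(q[:,1]<y+6)]
    if len(s):print(y,len(s),s[:,0].min().round(),s[:,0].max().round(),s[:,0].mean().round(1),np.percentile(s[:,2],90).round(1))
E
```

```text
bench z -0.6670117978951566
A 27.21094303649494 ((649.2560424804688, 230.9366912841797), (67.7245864868164, 72.54147338867188), 81.60752868652344)
B 27.2381592368518 ((650.6979370117188, 45.078521728515625), (63.68312454223633, 65.80333709716797), 1.7974985837936401)
C 27.270639680226736 ((478.9557189941406, 252.93446350097656), (68.24933624267578, 81.57179260253906), 72.74662017822266)
dish ((512.6255493164062, 80.53988647460938), 52.08126449584961)
2067
-160 134 550.0 600.0 573.3 140.5
-154 20 571.0 581.0 575.9 126.1
-148 18 572.0 581.0 576.4 126.4
-142 21 572.0 581.0 576.5 127.1
-136 35 564.0 590.0 577.5 131.7
-130 55 563.0 593.0 576.4 132.9
-124 51 564.0 590.0 576.0 131.0
-118 22 574.0 583.0 578.4 125.8
-112 20 574.0 583.0 578.4 126.3
-106 20 574.0 585.0 579.2 125.5
```

View pics/stand.png

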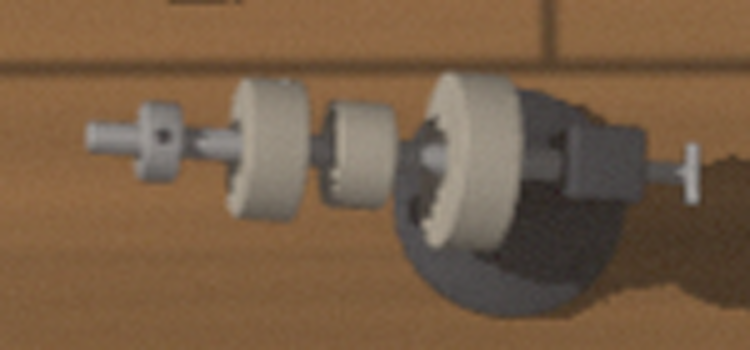

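Crop: from the tip inwards the order is collar, medium, small, large. I'll move the wrist camera over the bar.

Emit:
arm_command:
  deltas:
    - {"dx":0,"dy":0,"dz":0.05,"yaw":0,"jaw":1}
    - {"dx":0,"dy":0,"dz":0.1,"yaw":0,"jaw":1}
    - {"dx":0.035,"dy":0.045,"dz":0.12,"yaw":8,"jaw":1}
    - {"dx":0.065,"dy":0.085,"dz":0.12,"yaw":16,"jaw":1}
    - {"dx":0.095,"dy":0.125,"dz":0.12,"yaw":24,"jaw":1}
    - {"dx":0.125,"dy":0.165,"dz":0.12,"yaw":32,"jaw":1}
    - {"dx":0.155,"dy":0.205,"dz":0.12,"yaw":40,"jaw":1}
    - {"dx":0.185,"dy":0.245,"dz":0.12,"yaw":48,"jaw":1}
    - {"dx":0.215,"dy":0.285,"dz":0.12,"yaw":56,"jaw":1}
    - {"dx":0.245,"dy":0.325,"dz":0.12,"yaw":62,"jaw":1}
    - {"dx":0.275,"dy":0.365,"dz":0.12,"yaw":68,"jaw":1}
    - {"dx":0.305,"dy":0.405,"dz":0.12,"yaw":68,"jaw":1}
    - {"dx":0.335,"dy":0.445,"dz":0.12,"yaw":68,"jaw":1}
    - {"dx":0.365,"dy":0.485,"dz":0.12,"yaw":68,"jaw":1}
    - {"dx":0.375,"dy":0.5,"dz":0.12,"yaw":68,"jaw":1}
    - {"dx":0.375,"dy":0.5,"dz":0.12,"yaw":68,"jaw":1}
    - {"dx":0.375,"dy":0.5,"dz":0.12,"yaw":68,"jaw":1}

```text
clock: 1.8
eef_pos: [579.1, -116.9, 350.7]
tool_rot: [-3.14, 0.0, 1.508]
force: [-0.7, -0.4, -0.6]
width: 85.3
gripper_force: 0.0
```

Run:
```python
from h import *
np.set_printoptions(suppress=True,linewidth=200)
s=read_state();print(s["clock"],s["eef_pos"].round(1),s["tool_rot"].round(4))
c=camera_params("wrist");p,d=get_image("wrist")
print(c["camera_matrix"].round(1),c["extrinsics"].round(3))
cv2.imwrite("pics/w1.png",p[:,:,::-1]);np.savez("w1.npz",p=p,d=d,K=c["camera_matrix"],E=c["extrinsics"])
```

```text
1.8 [ 579.1 -116.9  350.7] [-3.1401  0.0005  1.5079]
[[309.7   0.  316.3]
 [  0.  309.7 195.6]
 [  0.    0.    1. ]] [[  0.998  -0.061  -0.019 584.354]
 [ -0.063  -0.961  -0.27  -49.283]
 [ -0.002   0.271  -0.963 493.241]
 [  0.      0.      0.      1.   ]]
```

View pics/w1.png

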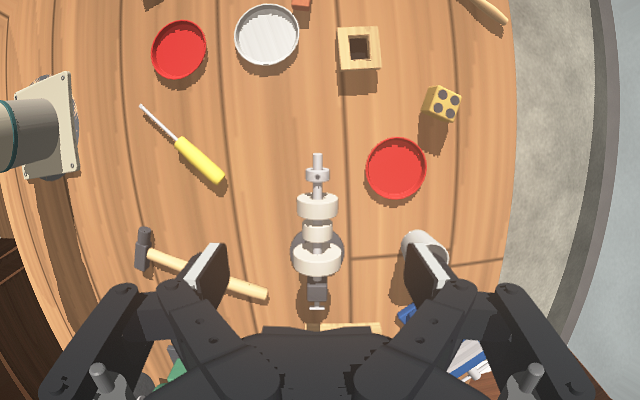

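Wrist view: bar tip at (317,154), collar (317,175), medium (317,206), small (317,233), large (317,261). The aluminium dish is at (266,36) and block B at (359,48).

Run:
```python
from h import *
np.set_printoptions(suppress=True,linewidth=200)
f=np.load("w1.npz");p,d=f["p"],f["d"];c=dict(camera_matrix=f["K"],extrinsics=f["E"])
hs=cv2.cvtColor(p,cv2.COLOR_RGB2HSV);m=(hs[...,1]<55)&(hs[...,2]>100)
for v in range(148,312,2):
    u=np.where(m[v,285:350])[0]
    if len(u):
        a,b=u.min()+285,u.max()+286
        w=fonz(c,[[a,v+.5],[b,v+.5]],120)
        print(v,a,b,w[:,:2].round(1).ravel(),"mid",w[:,0].mean().round(1),"d",d[v,(a+b)//2].round(0))
f=np.load("top0.npz");p,d=f["p"],f["d"];c=camera_params("top")
hs=cv2.cvtColor(p,cv2.COLOR_RGB2HSV);m=(hs[...,1]<70)&(hs[...,2]>90)
for u in range(364,462):
    v=np.where(m[150:192,u])[0]
    if len(v):
        a,b=v.min()+150,v.max()+151
        w=onz(c,[[u+.5,a],[u+.5,b]],120)
        print(u,a,b,w[:,1].mean().round(1),w[:,0].round(1),w[:,0].mean().round(1))
```

```text
154 313 322 [ 576.3 -102.1  587.2 -102.8] mid 581.8 d 369.0
156 313 322 [ 576.2 -104.6  587.1 -105.2] mid 581.6 d 369.0
158 313 322 [ 576.  -107.   586.9 -107.7] mid 581.5 d 369.0
160 313 322 [ 575.8 -109.5  586.8 -110.2] mid 581.3 d 368.0
162 313 322 [ 575.7 -112.   586.6 -112.6] mid 581.2 d 370.0
164 313 322 [ 575.5 -114.4  586.5 -115.1] mid 581.0 d 371.0
166 313 322 [ 575.4 -116.9  586.3 -117.6] mid 580.9 d 372.0
168 307 328 [ 567.9 -118.9  593.5 -120.5] mid 580.7 d 372.0
170 306 329 [ 566.5 -121.3  594.6 -123.1] mid 580.5 d 369.0
172 306 329 [ 566.3 -123.8  594.5 -125.6] mid 580.4 d 367.0
174 306 329 [ 566.1 -126.4  594.4 -128.1] mid 580.2 d 367.0
176 306 329 [ 565.9 -128.9  594.2 -130.6] mid 580.1 d 367.0
178 306 329 [ 565.7 -131.4  594.1 -133.2] mid 579.9 d 369.0
180 307 328 [ 566.8 -134.   592.7 -135.6] mid 579.8 d 370.0
182 313 322 [ 574.  -137.   585.2 -137.7] mid 579.6 d 371.0
184 313 321 [ 573.9 -139.5  583.8 -140.2] mid 578.8 d 377.0
186 313 321 [ 573.7 -142.1  583.6 -142.7] mid 578.7 d 379.0
188 313 322 [ 573.5 -144.7  584.7 -145.4] mid 579.1 d 380.0
190 313 322 [ 573.4 
[... 6056 characters left out ...]
37 157 190 -229.8 [598.1 537. ] 567.6
438 155 190 -231.7 [601.9 537. ] 569.4
439 155 189 -233.6 [601.9 538.8] 570.3
440 155 189 -235.4 [601.9 538.8] 570.3
441 155 189 -237.3 [601.8 538.8] 570.3
442 155 189 -239.1 [601.8 538.8] 570.3
443 155 189 -241.0 [601.8 538.8] 570.3
444 155 189 -242.8 [601.8 538.8] 570.3
445 155 189 -244.7 [601.8 538.8] 570.3
446 155 189 -246.6 [601.8 538.8] 570.3
447 155 189 -248.4 [601.8 538.8] 570.3
448 155 189 -250.3 [601.8 538.8] 570.3
449 155 189 -252.1 [601.8 538.7] 570.3
450 155 188 -254.0 [601.8 540.6] 571.2
451 156 186 -255.9 [599.9 544.3] 572.1
452 157 184 -257.7 [598.1 548. ] 573.0
453 159 180 -259.6 [594.3 555.4] 574.8
454 163 175 -261.5 [586.9 564.6] 575.7
```

Emit:
arm_command:
  deltas:
    - {"dx":0,"dy":-0.01,"dz":-0.05,"yaw":0,"jaw":1}
    - {"dx":0,"dy":-0.01,"dz":-0.1,"yaw":0,"jaw":0.7}
    - {"dx":0,"dy":-0.01,"dz":-0.15,"yaw":0,"jaw":0.7}
    - {"dx":0,"dy":-0.01,"dz":-0.19,"yaw":0,"jaw":0.7}
    - {"dx":0,"dy":-0.01,"dz":-0.22,"yaw":0,"jaw":0.7}
    - {"dx":0,"dy":-0.01,"dz":-0.246,"yaw":0,"jaw":0.7}
    - {"dx":0,"dy":-0.01,"dz":-0.246,"yaw":0,"jaw":0.7}
    - {"dx":0,"dy":-0.01,"dz":-0.246,"yaw":0,"jaw":0.3}
    - {"dx":0,"dy":-0.01,"dz":-0.246,"yaw":0,"jaw":0.0}
    - {"dx":0,"dy":-0.01,"dz":-0.246,"yaw":0,"jaw":0}
    - {"dx":0,"dy":-0.01,"dz":-0.246,"yaw":0,"jaw":0}
    - {"dx":0,"dy":-0.01,"dz":-0.246,"yaw":0,"jaw":0}
    - {"dx":0,"dy":-0.01,"dz":-0.246,"yaw":0,"jaw":0}
    - {"dx":0,"dy":-0.01,"dz":-0.246,"yaw":0,"jaw":0}

```text
clock: 3.25
eef_pos: [580.3, -127.9, 107.3]
tool_rot: [3.139, 0.001, 1.506]
force: [-1.1, -0.7, 6.6]
width: 27.2
gripper_force: 59.3
```

Run:
```python
from h import *
c=camera_params("wrist");p,d=get_image("wrist")
cv2.imwrite("pics/w2.png",p[:,:,::-1])
s=read_state();print(s["force"],s["eef_pos"],s["width"],s["gripper_force"])
# heights by two views: bar tip in top and side
S=np.load("side0.npz")["p"];cv2.imwrite("pics/s0c.png",cv2.resize(S[110:200,300:400,::-1],None,fx=6,fy=6,interpolation=cv2.INTER_CUBIC))
```

```text
[-1.0671934  -1.40584953  7.08735849] [ 580.29675617 -127.92755787  107.27389729] 27.207022462495537 59.319292868021876
```

View pics/w2.png

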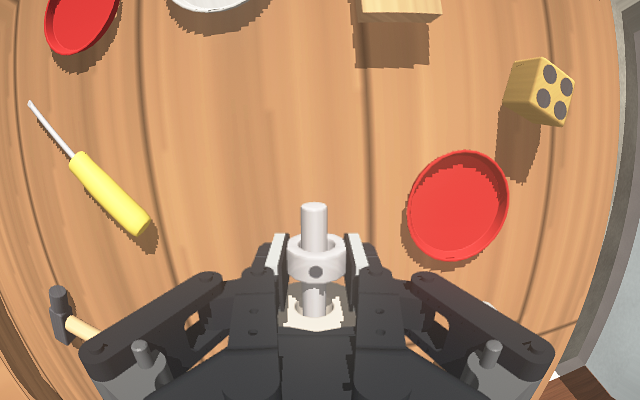

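View pics/s0c.png

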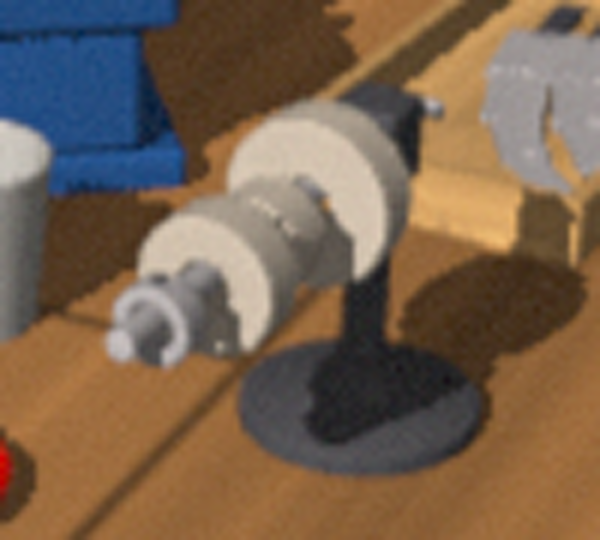

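The grip holds. The small side crop shows the bar tip at about (120,343) and matches the order found. I'll lift 5 mm to centre the collar on the bar and check the forces.

Emit:
arm_command:
  deltas:
    - {"dx":0,"dy":0,"dz":0.003,"yaw":0,"jaw":0}
    - {"dx":0,"dy":0,"dz":0.005,"yaw":0,"jaw":0}
    - {"dx":0,"dy":0,"dz":0.005,"yaw":0,"jaw":0}
    - {"dx":0,"dy":0,"dz":0.005,"yaw":0,"jaw":0}

```text
clock: 3.7
eef_pos: [579.4, -126.9, 110.3]
tool_rot: [3.142, -0.0, 1.507]
force: [0.0, 0.0, -0.4]
width: 27.3
gripper_force: 59.1
```

Run:
```python
from h import *
t,sd=camera_params("top"),camera_params("side")
o1,d1=ray(t,[[367.3,167.3]]);o2,d2=ray(sd,[[300+120/6,110+343/6]])
print("tip",tri(o1,d1[0],o2,d2[0]))
# block corners/heights by two views: centroid of dark slot / top contour in side view
S=np.load("side0.npz");P=cloud(sd,S["d"])
for n,xy in dict(A=(649,231),B=(651,45),C=(479,253)).items():
    m=(np.hypot(P[...,0]-xy[0],P[...,1]-xy[1])<60)&(P[...,2]>20)&(P[...,2]<36)
    k=max(cv2.findContours(m.astype(np.uint8),cv2.RETR_EXTERNAL,cv2.CHAIN_APPROX_NONE)[0],key=cv2.contourArea)
    q=onz(sd,k[:,0],28)[:,:2].astype(np.float32)
    print(n,np.nanmedian(P[m][:,2]),cv2.minAreaRect(q))
p=S["p"];hs=cv2.cvtColor(p,cv2.COLOR_RGB2HSV);m=((hs[...,1]<70)&(hs[...,2]>90)).astype(np.uint8);w=np.zeros_like(m);w[250:305,270:345]=1
k=max(cv2.findContours(m*w,cv2.RETR_EXTERNAL,cv2.CHAIN_APPROX_NONE)[0],key=cv2.contourArea)
print("dish",cv2.minEnclosingCircle(onz(sd,k[:,0],13)[:,:2].astype(np.float32)))
```

```text
tip (array([ 579.10051427, -100.28942451,  121.4644807 ]), np.float64(0.30496299022207934))
A 28.6065139122627 ((647.8733520507812, 235.3851318359375), (71.57193756103516, 80.605712890625), 81.21533203125)
B 28.670747496811146 ((649.4440307617188, 49.37713623046875), (69.73139953613281, 76.43120574951172), 1.1772552728652954)
C 28.78219814705801 ((478.26544189453125, 257.34234619140625), (70.81625366210938, 87.66004180908203), 72.77301025390625)
dish ((509.802490234375, 83.49421691894531), 55.85325622558594)
```

Free of the bar (−0.4 N, the collar's weight). The two-view tip height is 121.5, near the stated 120. Drawing the collar off and going to the dish.

Emit:
arm_command:
  deltas:
    - {"dx":0.001,"dy":0.012,"dz":0,"yaw":0,"jaw":0}
    - {"dx":0.0017,"dy":0.026,"dz":0,"yaw":0,"jaw":0}
    - {"dx":0.0027,"dy":0.041,"dz":0,"yaw":0,"jaw":0}
    - {"dx":0.0037,"dy":0.056,"dz":0,"yaw":0,"jaw":0}
    - {"dx":0.003,"dy":0.08,"dz":0,"yaw":0,"jaw":0}
    - {"dx":-0.01,"dy":0.11,"dz":0,"yaw":0,"jaw":0}
    - {"dx":-0.03,"dy":0.14,"dz":0,"yaw":0,"jaw":0}
    - {"dx":-0.05,"dy":0.175,"dz":0,"yaw":0,"jaw":0}
    - {"dx":-0.067,"dy":0.207,"dz":-0.015,"yaw":0,"jaw":0}
    - {"dx":-0.067,"dy":0.207,"dz":-0.045,"yaw":0,"jaw":0}
    - {"dx":-0.067,"dy":0.207,"dz":-0.075,"yaw":0,"jaw":0}
    - {"dx":-0.067,"dy":0.207,"dz":-0.094,"yaw":0,"jaw":0}
    - {"dx":-0.067,"dy":0.207,"dz":-0.094,"yaw":0,"jaw":0}
    - {"dx":-0.067,"dy":0.207,"dz":-0.094,"yaw":0,"jaw":0}

```text
clock: 5.1
eef_pos: [512.2, 81.0, 16.5]
tool_rot: [-3.141, -0.0, 1.508]
force: [-0.0, -0.8, -0.2]
width: 27.0
gripper_force: 59.2
```

Run:
```python
from h import *
c=camera_params("wrist");p,d=get_image("wrist")
cv2.imwrite("pics/w3.png",p[:,:,::-1]);np.savez("w3.npz",p=p,d=d,K=c["camera_matrix"],E=c["extrinsics"])
s=read_state();print(s["force"],s["eef_pos"])
```

```text
[0.62317752 0.96086364 0.41718179] [512.86567084  80.85294471  17.06801501]
```

View pics/w3.png

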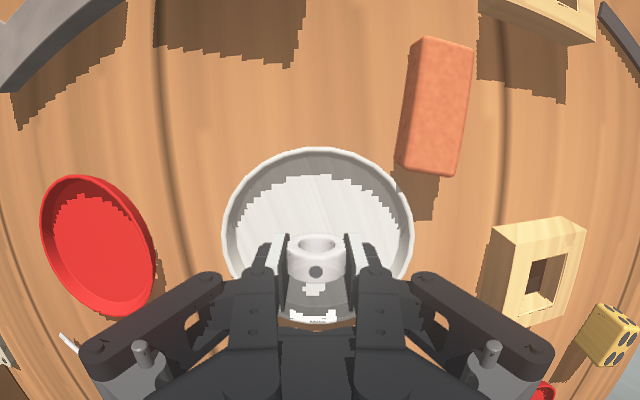

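The collar is over the middle of the aluminium dish. Lowering onto the floor and releasing with a partial opening.

Emit:
arm_command:
  deltas:
    - {"dx":0,"dy":0,"dz":-0.005,"yaw":0,"jaw":0}
    - {"dx":0,"dy":0,"dz":-0.0085,"yaw":0,"jaw":0}
    - {"dx":0,"dy":0,"dz":-0.0085,"yaw":0,"jaw":0}
    - {"dx":0,"dy":0,"dz":-0.0085,"yaw":0,"jaw":0.55}
    - {"dx":0,"dy":0,"dz":-0.0085,"yaw":0,"jaw":0.55}
    - {"dx":0,"dy":0,"dz":-0.0085,"yaw":0,"jaw":0.55}
    - {"dx":0,"dy":0,"dz":-0.0085,"yaw":0,"jaw":0.55}
    - {"dx":0,"dy":0,"dz":0.005,"yaw":0,"jaw":0.55}
    - {"dx":0,"dy":0,"dz":0.04,"yaw":0,"jaw":0.55}
    - {"dx":0,"dy":0,"dz":0.09,"yaw":0,"jaw":0.8}
    - {"dx":0.02,"dy":0,"dz":0.14,"yaw":0,"jaw":1}
    - {"dx":0.05,"dy":0,"dz":0.19,"yaw":0,"jaw":1}
    - {"dx":0.05,"dy":0,"dz":0.24,"yaw":0,"jaw":1}
    - {"dx":0.05,"dy":0,"dz":0.24,"yaw":0,"jaw":1}
    - {"dx":0.05,"dy":0,"dz":0.24,"yaw":0,"jaw":1}
    - {"dx":0.05,"dy":0,"dz":0.24,"yaw":0,"jaw":1}

```text
clock: 6.75
eef_pos: [561.1, 79.6, 255.7]
tool_rot: [-3.14, 0.001, 1.507]
force: [-0.8, -0.5, -1.5]
width: 85.6
gripper_force: 0.0
```

Run:
```python
from h import *
s=read_state();print(s["force"],s["eef_pos"])
c=camera_params("wrist");p,d=get_image("wrist")
cv2.imwrite("pics/w4.png",p[:,:,::-1]);np.savez("w4.npz",p=p,d=d,K=c["camera_matrix"],E=c["extrinsics"])
```

```text
[-0.81414994 -0.46868086 -1.47413206] [561.08973267  79.59415768 255.65014524]
```

View pics/w4.png

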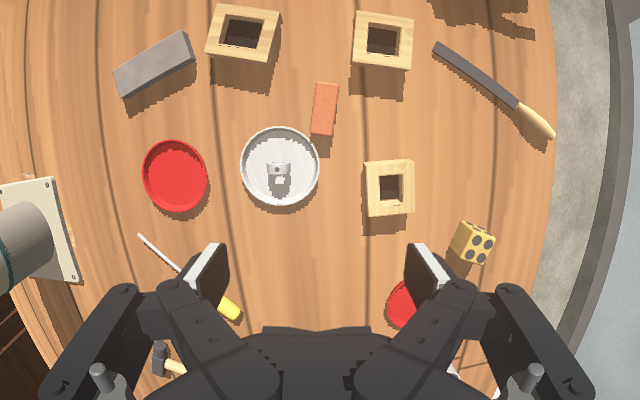

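The collar stands in the aluminium dish at (279,170). The blocks are at (243,34) large, (383,40) medium and (388,187) small. Measuring the slots from this view.

Run:
```python
from h import *
f=np.load("w4.npz");p,d=f["p"],f["d"];c=dict(camera_matrix=f["K"],extrinsics=f["E"])
v,u=np.mgrid[0:400,0:640];o,r=fray(c,np.c_[u.ravel(),v.ravel()]);zc=r@c["extrinsics"][:3,2]
P=(o+r*(d.ravel()/zc)[:,None]).reshape(400,640,3)
t=camera_params("top");ft=np.load("top0.npz");Pt=cloud(t,ft["d"])
for n,xy in dict(C_large=(479,253),A_med=(649,231),B_small=(651,45)).items():
  for cn,PP,fn,cc in (("w",P,fonz,c),("t",Pt,onz,t)):
    m=((np.hypot(PP[...,0]-xy[0],PP[...,1]-xy[1])<62)&(PP[...,2]>22)&(PP[...,2]<36)).astype(np.uint8)
    cs,h=cv2.findContours(m,cv2.RETR_CCOMP,cv2.CHAIN_APPROX_NONE)
    o_=max([k for k,x in zip(cs,h[0]) if x[3]<0],key=cv2.contourArea)
    ins=[k for k,x in zip(cs,h[0]) if x[3]>=0]
    R=lambda k:[np.round(x,1) for x in cv2.minAreaRect(fn(cc,k[:,0]+0.0,28)[:,:2].astype(np.float32))]
    print(n,cn,"z",np.nanmedian(PP[m>0][:,2]).round(1),"outer",R(o_),"slot",R(max(ins,key=cv2.contourArea)) if ins else None)
    if cn=="t":  w2=R(o_)[0]
    else: w1=R(o_)[0]
```

```text
C_large w z 28.0 outer [array([481.7, 253.9]), array([67.8, 83.7]), np.float64(72.8)] slot [array([481.9, 253.6]), array([40.4, 51.4]), np.float64(72.6)]
C_large t z 27.3 outer [array([479. , 253.3]), array([67.6, 81.5]), np.float64(72.7)] slot [array([478.7, 253.3]), array([40.3, 53.8]), np.float64(72.3)]
A_med w z 27.9 outer [array([651.5, 231.6]), array([67.7, 73.6]), np.float64(81.4)] slot [array([651. , 231.3]), array([39.6, 41.5]), np.float64(81.1)]
A_med t z 27.3 outer [array([649.5, 231. ]), array([67.3, 72.4]), np.float64(81.4)] slot [array([649.4, 231.4]), array([41. , 42.9]), np.float64(81.6)]
B_small w z 27.8 outer [array([652.8,  45.3]), array([63.6, 67. ]), np.float64(1.6)] slot [array([653. ,  46.7]), array([39.4, 30.4]), np.float64(89.6)]
B_small t z 27.3 outer [array([651.2,  45.1]), array([62.6, 65.8]), np.float64(1.8)] slot [array([651.3,  45.7]), array([40.5, 30.7]), np.float64(89.9)]
```

Emit:
arm_command:
  deltas:
    - {"dx":0.003,"dy":-0.05,"dz":0,"yaw":0,"jaw":1}
    - {"dx":0.006,"dy":-0.1,"dz":0,"yaw":0,"jaw":1}
    - {"dx":0.009,"dy":-0.15,"dz":0,"yaw":0,"jaw":1}
    - {"dx":0.012,"dy":-0.2,"dz":0,"yaw":0,"jaw":1}
    - {"dx":0.015,"dy":-0.2435,"dz":0,"yaw":0,"jaw":1}
    - {"dx":0.015,"dy":-0.2435,"dz":-0.03,"yaw":0,"jaw":1}
    - {"dx":0.015,"dy":-0.2435,"dz":-0.07,"yaw":0,"jaw":1}
    - {"dx":0.015,"dy":-0.2435,"dz":-0.105,"yaw":0,"jaw":1}
    - {"dx":0.015,"dy":-0.2435,"dz":-0.135,"yaw":0,"jaw":1}
    - {"dx":0.015,"dy":-0.2435,"dz":-0.158,"yaw":0,"jaw":1}
    - {"dx":0.015,"dy":-0.2435,"dz":-0.158,"yaw":0,"jaw":1}
    - {"dx":0.015,"dy":-0.2435,"dz":-0.158,"yaw":0,"jaw":0.4}
    - {"dx":0.015,"dy":-0.2435,"dz":-0.158,"yaw":0,"jaw":0.4}
    - {"dx":0.015,"dy":-0.2435,"dz":-0.158,"yaw":0,"jaw":0}
    - {"dx":0.015,"dy":-0.2435,"dz":-0.158,"yaw":0,"jaw":0}
    - {"dx":0.015,"dy":-0.2435,"dz":-0.158,"yaw":0,"jaw":0}
    - {"dx":0.015,"dy":-0.2435,"dz":-0.158,"yaw":0,"jaw":0}

```text
clock: 8.5
eef_pos: [578.2, -163.6, 99.8]
tool_rot: [3.139, 0.0, 1.507]
force: [-1.2, 1.1, 6.6]
width: 50.3
gripper_force: 62.5
```

Run:
```python
from h import *
s=read_state();print(s["force"],s["eef_pos"])
p,d=get_image("wrist");cv2.imwrite("pics/w5.png",p[150:,150:500,::-1])
```

```text
[-1.2210035   1.07716987  6.61306757] [ 578.20034406 -163.63416561   99.77621843]
```

View pics/w5.png

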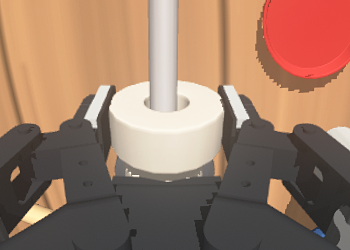

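Emit:
arm_command:
  deltas:
    - {"dx":0,"dy":0,"dz":0.003,"yaw":0,"jaw":0}
    - {"dx":0,"dy":0,"dz":0.006,"yaw":0,"jaw":0}
    - {"dx":0,"dy":0,"dz":0.006,"yaw":0,"jaw":0}
    - {"dx":0,"dy":0,"dz":0.006,"yaw":0,"jaw":0}

```text
clock: 8.95
eef_pos: [577.3, -163.6, 104.3]
tool_rot: [3.142, 0.0, 1.506]
force: [0.1, -0.7, -1.0]
width: 50.8
gripper_force: 62.2
```

Emit:
arm_command:
  deltas:
    - {"dx":0.001,"dy":0.015,"dz":0,"yaw":0,"jaw":0}
    - {"dx":0.0023,"dy":0.035,"dz":0,"yaw":0,"jaw":0}
    - {"dx":0.0037,"dy":0.055,"dz":0,"yaw":0,"jaw":0}
    - {"dx":0.005,"dy":0.075,"dz":0,"yaw":0,"jaw":0}
    - {"dx":0.0063,"dy":0.095,"dz":0,"yaw":0,"jaw":0}
    - {"dx":0.01,"dy":0.12,"dz":0,"yaw":0,"jaw":0}
    - {"dx":0.02,"dy":0.16,"dz":0,"yaw":-1,"jaw":0}
    - {"dx":0.03,"dy":0.2,"dz":0,"yaw":-2,"jaw":0}
    - {"dx":0.04,"dy":0.24,"dz":0,"yaw":-3,"jaw":0}
    - {"dx":0.05,"dy":0.28,"dz":0,"yaw":-4,"jaw":0}
    - {"dx":0.06,"dy":0.32,"dz":0,"yaw":-4.7,"jaw":0}
    - {"dx":0.068,"dy":0.36,"dz":0,"yaw":-4.7,"jaw":0}
    - {"dx":0.0735,"dy":0.39,"dz":-0.005,"yaw":-4.7,"jaw":0}
    - {"dx":0.0735,"dy":0.3965,"dz":-0.03,"yaw":-4.7,"jaw":0}
    - {"dx":0.0735,"dy":0.3965,"dz":-0.05,"yaw":-4.7,"jaw":0}
    - {"dx":0.0735,"dy":0.3965,"dz":-0.058,"yaw":-4.7,"jaw":0}
    - {"dx":0.0735,"dy":0.3965,"dz":-0.058,"yaw":-4.7,"jaw":0}
    - {"dx":0.0735,"dy":0.3965,"dz":-0.058,"yaw":-4.7,"jaw":0}

```text
clock: 10.75
eef_pos: [651.2, 233.1, 46.9]
tool_rot: [3.141, -0.001, 1.424]
force: [-0.2, -0.7, 0.5]
width: 50.4
gripper_force: 62.2
```

Run:
```python
from h import *
s=read_state();print(s["force"],s["eef_pos"])
p,d=get_image("wrist");t,_=get_image("side");cv2.imwrite("pics/w6.png",np.vstack([p[100:,100:540,::-1],cv2.resize(t[230:350,120:340,::-1],(440,240))]))
```

```text
[-0.20584683 -0.65564498  0.477788  ] [651.19856518 233.12111762  46.93223   ]
```

View pics/w6.png

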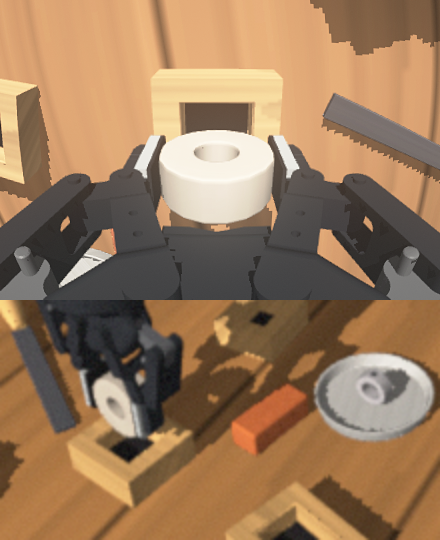

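The wheel is squarely over the slot, and the collar stands in the dish. Lowering until it seats.

Emit:
arm_command:
  deltas:
    - {"dx":0,"dy":0,"dz":-0.008,"yaw":0,"jaw":0}
    - {"dx":0,"dy":0,"dz":-0.013,"yaw":0,"jaw":0}
    - {"dx":0,"dy":0,"dz":-0.0165,"yaw":0,"jaw":0}
    - {"dx":0,"dy":0,"dz":-0.0165,"yaw":0,"jaw":0}
    - {"dx":0,"dy":0,"dz":-0.0165,"yaw":0,"jaw":0}

```text
clock: 11.35
eef_pos: [650.8, 232.9, 29.7]
tool_rot: [-3.141, 0.0, 1.425]
force: [-0.2, 0.4, -0.4]
width: 50.7
gripper_force: 62.2
```

Emit:
arm_command:
  deltas:
    - {"dx":0,"dy":0,"dz":-0.0015,"yaw":0,"jaw":0}
    - {"dx":0,"dy":0,"dz":-0.0015,"yaw":0,"jaw":0}
    - {"dx":0,"dy":0,"dz":-0.0015,"yaw":0,"jaw":0}

```text
clock: 11.65
eef_pos: [650.9, 233.0, 28.4]
tool_rot: [3.141, -0.0, 1.425]
force: [0.1, -0.2, -0.1]
width: 50.6
gripper_force: 62.2
```

Emit:
arm_command:
  deltas:
    - {"dx":0,"dy":0,"dz":-0.0015,"yaw":0,"jaw":0}
    - {"dx":0,"dy":0,"dz":-0.0015,"yaw":0,"jaw":0}
    - {"dx":0,"dy":0,"dz":-0.0015,"yaw":0,"jaw":0}

```text
clock: 11.95
eef_pos: [651.2, 233.1, 27.7]
tool_rot: [3.141, -0.0, 1.424]
force: [-1.2, -0.4, 5.8]
width: 50.1
gripper_force: 62.9
```

Contact (+5.8 N). Release, retreat and check.

Emit:
arm_command:
  deltas:
    - {"dx":0,"dy":0,"dz":0.0015,"yaw":0,"jaw":0}
    - {"dx":0,"dy":0,"dz":0.0015,"yaw":0,"jaw":0.8}
    - {"dx":0,"dy":0,"dz":0.0015,"yaw":0,"jaw":0.9}
    - {"dx":0,"dy":0,"dz":0.0015,"yaw":0,"jaw":1}
    - {"dx":0,"dy":0,"dz":0.0015,"yaw":0,"jaw":1}
    - {"dx":0,"dy":0,"dz":0.03,"yaw":0,"jaw":1}
    - {"dx":0,"dy":0,"dz":0.07,"yaw":0,"jaw":1}
    - {"dx":0,"dy":0,"dz":0.12,"yaw":0,"jaw":1}
    - {"dx":0,"dy":-0.04,"dz":0.15,"yaw":1,"jaw":1}
    - {"dx":-0.005,"dy":-0.09,"dz":0.16,"yaw":3,"jaw":1}
    - {"dx":-0.015,"dy":-0.14,"dz":0.16,"yaw":4.7,"jaw":1}
    - {"dx":-0.025,"dy":-0.185,"dz":0.16,"yaw":4.7,"jaw":1}
    - {"dx":-0.035,"dy":-0.23,"dz":0.16,"yaw":4.7,"jaw":1}
    - {"dx":-0.05,"dy":-0.275,"dz":0.16,"yaw":4.7,"jaw":1}
    - {"dx":-0.065,"dy":-0.31,"dz":0.16,"yaw":4.7,"jaw":1}
    - {"dx":-0.075,"dy":-0.35,"dz":0.16,"yaw":4.7,"jaw":1}
    - {"dx":-0.075,"dy":-0.35,"dz":0.16,"yaw":4.7,"jaw":1}
    - {"dx":-0.075,"dy":-0.35,"dz":0.16,"yaw":4.7,"jaw":1}

```text
clock: 13.75
eef_pos: [575.6, -118.4, 186.9]
tool_rot: [3.141, 0.0, 1.504]
force: [-0.8, 0.4, 0.2]
width: 85.5
gripper_force: 0.0
```

Run:
```python
from h import *
np.set_printoptions(suppress=True)
s=read_state();print(s["clock"],s["eef_pos"],s["tool_rot"])
c=camera_params("wrist");p,d=get_image("wrist");t,dt=get_image("side")
P=cloud(camera_params("side"),dt)
q=P[(np.hypot(P[...,0]-651,P[...,1]-231.5)<28)&(P[...,2]>35)];print("medium top z",np.percentile(q[:,2],[90,98]),"mid",q.mean(0))
cv2.imwrite("pics/w7.png",np.vstack([p[100:,100:540,::-1],cv2.resize(t[230:350,120:340,::-1],(440,240))]))
hs=cv2.cvtColor(p,cv2.COLOR_RGB2HSV);m=(hs[...,1]<55)&(hs[...,2]>100)
for v in range(150,320,3):
    u=np.where(m[v,285:350])[0]
    if len(u):
        a,b=u.min()+285,u.max()+286;w=fonz(c,[[a,v+.5],[b,v+.5]],116)
        print(v,b-a,w[:,1].mean().round(1),"mid",w[:,0].mean().round(1),"w",(w[1,0]-w[0,0]).round(1))
```

```text
13.75 [ 575.57202855 -118.41888212  186.86026016] [3.14148904 0.00009288 1.50356593]
medium top z [70.9183211  72.30500186] mid [643.10087187 234.92336326  57.19605385]
183 15 -102.1 mid 581.8 w 10.6
186 16 -104.3 mid 582.1 w 11.3
189 16 -106.5 mid 581.9 w 11.4
192 16 -108.7 mid 581.8 w 11.4
195 15 -110.9 mid 581.3 w 10.7
198 15 -113.2 mid 581.1 w 10.7
201 15 -115.4 mid 581.0 w 10.8
204 15 -117.7 mid 580.9 w 10.8
207 15 -119.9 mid 580.7 w 10.8
210 15 -122.2 mid 580.6 w 10.9
213 15 -124.5 mid 580.4 w 10.9
216 15 -126.9 mid 580.3 w 10.9
219 15 -129.2 mid 580.2 w 11.0
222 15 -131.5 mid 580.0 w 11.0
225 15 -133.9 mid 579.9 w 11.1
228 15 -136.3 mid 579.7 w 11.1
231 15 -138.7 mid 579.6 w 11.1
234 15 -141.1 mid 579.4 w 11.2
237 15 -143.6 mid 579.3 w 11.2
240 15 -146.0 mid 579.1 w 11.3
243 15 -148.5 mid 579.0 w 11.3
246 15 -151.0 mid 578.8 w 11.3
249 15 -153.5 mid 578.7 w 11.4
252 15 -156.1 mid 578.5 w 11.4
255 15 -158.7 mid 578.4 w 11.5
258 15 -161.3 mid 578.2 w 11.5
261 15 -163.9 mid 578.0 w 11.6
264 15 -166.6 mid 577.9 w 11.6
267 15 -169.3 mid 577.7 w 11.7
270 15 -172.0 mid 577.6 w 11.7
273 14 -174.7 mid 577.0 w 11.0
276 28 -177.4 mid 576.1 w 22.1
279 42 -180.3 mid 575.1 w 33.4
282 52 -183.2 mid 574.9 w 41.6
285 58 -186.1 mid 574.7 w 46.7
288 61 -189.0 mid 574.2 w 49.4
291 63 -191.9 mid 573.1 w 51.3
294 65 -194.9 mid 572.1 w 53.2
297 65 -197.9 mid 571.9 w 53.5
300 65 -201.0 mid 571.7 w 53.8
303 65 -204.1 mid 571.5 w 54.1
306 65 -207.3 mid 571.3 w 54.5
309 65 -210.5 mid 571.1 w 54.8
312 65 -213.8 mid 570.9 w 55.1
315 65 -217.1 mid 570.7 w 55.5
318 64 -220.4 mid 570.9 w 55.0
```

View pics/w7.png

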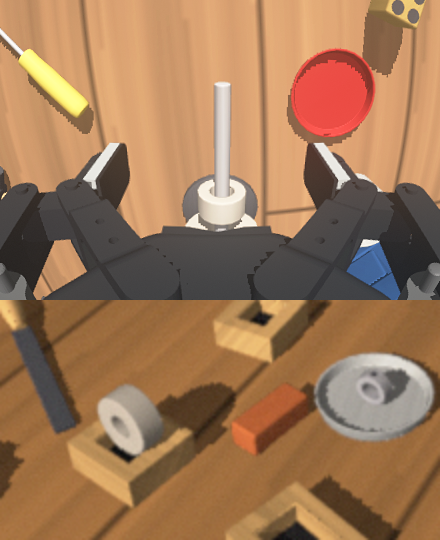

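The medium wheel is seated (top z 72.3, expected 72.5). Next is the small wheel.

Emit:
arm_command:
  deltas:
    - {"dx":-0.001,"dy":-0.04,"dz":0,"yaw":0,"jaw":1}
    - {"dx":-0.001,"dy":-0.0825,"dz":0,"yaw":0,"jaw":1}
    - {"dx":-0.001,"dy":-0.0825,"dz":-0.02,"yaw":0,"jaw":0.8}
    - {"dx":-0.001,"dy":-0.0825,"dz":-0.045,"yaw":0,"jaw":0.8}
    - {"dx":-0.001,"dy":-0.0825,"dz":-0.07,"yaw":0,"jaw":0.8}
    - {"dx":-0.001,"dy":-0.0825,"dz":-0.0823,"yaw":0,"jaw":0.8}
    - {"dx":-0.001,"dy":-0.0825,"dz":-0.0823,"yaw":0,"jaw":0.8}
    - {"dx":-0.001,"dy":-0.0825,"dz":-0.0823,"yaw":0,"jaw":0.3}
    - {"dx":-0.001,"dy":-0.0825,"dz":-0.0823,"yaw":0,"jaw":0.3}
    - {"dx":-0.001,"dy":-0.0825,"dz":-0.0823,"yaw":0,"jaw":0}
    - {"dx":-0.001,"dy":-0.0825,"dz":-0.0823,"yaw":0,"jaw":0}
    - {"dx":-0.001,"dy":-0.0825,"dz":-0.0823,"yaw":0,"jaw":0}
    - {"dx":-0.001,"dy":-0.0825,"dz":-0.0823,"yaw":0,"jaw":0}

```text
clock: 15.15
eef_pos: [576.1, -199.6, 106.2]
tool_rot: [3.138, 0.0, 1.507]
force: [-0.1, -0.5, 7.0]
width: 37.4
gripper_force: 60.3
```

Emit:
arm_command:
  deltas:
    - {"dx":0,"dy":0,"dz":0.003,"yaw":0,"jaw":0}
    - {"dx":0,"dy":0,"dz":0.006,"yaw":0,"jaw":0}
    - {"dx":0,"dy":0,"dz":0.006,"yaw":0,"jaw":0}
    - {"dx":0,"dy":0,"dz":0.006,"yaw":0,"jaw":0}

```text
clock: 15.55
eef_pos: [574.8, -199.7, 110.5]
tool_rot: [-3.142, 0.0, 1.506]
force: [0.5, -0.5, -0.8]
width: 37.8
gripper_force: 60.2
```

Run:
```python
from h import *
s=read_state();print(s["force"],s["eef_pos"])
p,d=get_image("wrist");t,_=get_image("side");cv2.imwrite("pics/w8.png",np.vstack([p[150:,100:540,::-1],cv2.resize(t[110:200,290:420,::-1],(440,304))]))
```

```text
[ 0.51410267 -0.50503068 -0.79525423] [ 574.75740019 -199.68330678  110.51670091]
```

View pics/w8.png

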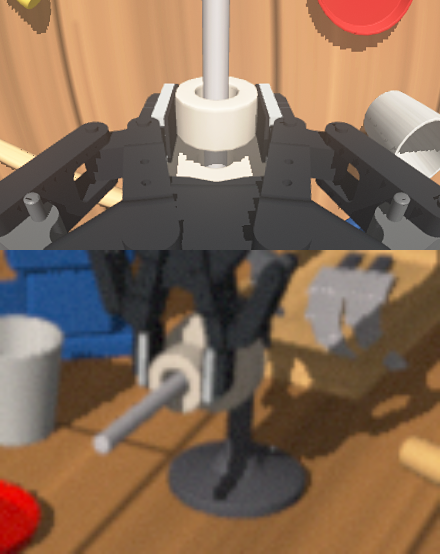

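Free and held well. Drawing it off and going over the small block.

Emit:
arm_command:
  deltas:
    - {"dx":0.001,"dy":0.015,"dz":0,"yaw":0,"jaw":0}
    - {"dx":0.0023,"dy":0.035,"dz":0,"yaw":0,"jaw":0}
    - {"dx":0.0037,"dy":0.055,"dz":0,"yaw":0,"jaw":0}
    - {"dx":0.005,"dy":0.075,"dz":0,"yaw":0,"jaw":0}
    - {"dx":0.0063,"dy":0.095,"dz":0,"yaw":0,"jaw":0}
    - {"dx":0.0077,"dy":0.115,"dz":0,"yaw":0,"jaw":0}
    - {"dx":0.009,"dy":0.135,"dz":0,"yaw":0,"jaw":0}
    - {"dx":0.02,"dy":0.155,"dz":0,"yaw":1,"jaw":0}
    - {"dx":0.04,"dy":0.185,"dz":0,"yaw":3,"jaw":0}
    - {"dx":0.06,"dy":0.215,"dz":0,"yaw":5.2,"jaw":0}
    - {"dx":0.074,"dy":0.24,"dz":0,"yaw":5.2,"jaw":0}
    - {"dx":0.0775,"dy":0.2465,"dz":-0.02,"yaw":5.2,"jaw":0}
    - {"dx":0.0775,"dy":0.2465,"dz":-0.045,"yaw":5.2,"jaw":0}
    - {"dx":0.0775,"dy":0.2465,"dz":-0.063,"yaw":5.2,"jaw":0}
    - {"dx":0.0775,"dy":0.2465,"dz":-0.066,"yaw":5.2,"jaw":0}
    - {"dx":0.0775,"dy":0.2465,"dz":-0.066,"yaw":5.2,"jaw":0}
    - {"dx":0.0775,"dy":0.2465,"dz":-0.066,"yaw":5.2,"jaw":0}

```text
clock: 17.35
eef_pos: [653.0, 47.6, 45.5]
tool_rot: [3.14, -0.001, 1.598]
force: [-0.3, 0.4, 0.0]
width: 38.1
gripper_force: 60.2
```

Run:
```python
from h import *
s=read_state();print(s["force"],s["eef_pos"])
p,d=get_image("wrist");t,_=get_image("side");cv2.imwrite("pics/w9.png",np.vstack([p[150:,100:540,::-1],cv2.resize(t[180:290,180:340,::-1],(440,304))]))
```

```text
[-0.33331812  0.36210297  0.02485912] [653.04552303  47.59328548  45.5088649 ]
```

View pics/w9.png

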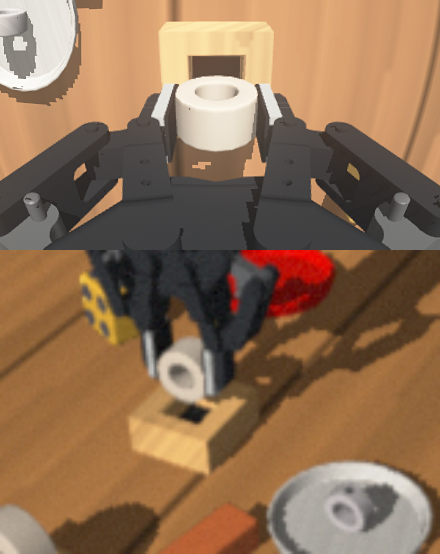

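Aligned with the slot (13 of 14 pictures used). Lowering.

Emit:
arm_command:
  deltas:
    - {"dx":0,"dy":0,"dz":-0.008,"yaw":0,"jaw":0}
    - {"dx":0,"dy":0,"dz":-0.0125,"yaw":0,"jaw":0}
    - {"dx":0,"dy":0,"dz":-0.0135,"yaw":0,"jaw":0}
    - {"dx":0,"dy":0,"dz":-0.0135,"yaw":0,"jaw":0}
    - {"dx":0,"dy":0,"dz":-0.0135,"yaw":0,"jaw":0}

```text
clock: 17.95
eef_pos: [652.3, 46.9, 30.9]
tool_rot: [-3.141, -0.0, 1.597]
force: [-1.2, 0.1, -0.4]
width: 37.7
gripper_force: 60.2
```

Emit:
arm_command:
  deltas:
    - {"dx":0,"dy":0,"dz":-0.001,"yaw":0,"jaw":0}
    - {"dx":0,"dy":0,"dz":-0.001,"yaw":0,"jaw":0}
    - {"dx":0,"dy":0,"dz":-0.001,"yaw":0,"jaw":0}

```text
clock: 18.25
eef_pos: [652.7, 47.0, 30.2]
tool_rot: [3.141, -0.0, 1.597]
force: [0.2, -0.2, 0.6]
width: 37.5
gripper_force: 60.4
```

Emit:
arm_command:
  deltas:
    - {"dx":0,"dy":0,"dz":-0.001,"yaw":0,"jaw":0}
    - {"dx":0,"dy":0,"dz":-0.001,"yaw":0,"jaw":0}
    - {"dx":0,"dy":0,"dz":-0.001,"yaw":0,"jaw":0}

```text
clock: 18.55
eef_pos: [652.8, 47.0, 30.0]
tool_rot: [3.141, 0.0, 1.597]
force: [-1.5, 0.7, 6.2]
width: 37.3
gripper_force: 61.0
```

Seated with contact. Release and move above the last wheel to measure it.

Emit:
arm_command:
  deltas:
    - {"dx":0,"dy":0,"dz":0.001,"yaw":0,"jaw":0}
    - {"dx":0,"dy":0,"dz":0.001,"yaw":0,"jaw":0.6}
    - {"dx":0,"dy":0,"dz":0.001,"yaw":0,"jaw":0.8}
    - {"dx":0,"dy":0,"dz":0.001,"yaw":0,"jaw":1}
    - {"dx":0,"dy":0,"dz":0.001,"yaw":0,"jaw":1}
    - {"dx":0,"dy":0,"dz":0.03,"yaw":0,"jaw":1}
    - {"dx":0,"dy":0,"dz":0.07,"yaw":0,"jaw":1}
    - {"dx":0,"dy":0,"dz":0.12,"yaw":0,"jaw":1}
    - {"dx":0,"dy":0,"dz":0.17,"yaw":0,"jaw":1}
    - {"dx":-0.01,"dy":-0.03,"dz":0.205,"yaw":-2,"jaw":1}
    - {"dx":-0.03,"dy":-0.07,"dz":0.21,"yaw":-5.2,"jaw":1}
    - {"dx":-0.05,"dy":-0.11,"dz":0.21,"yaw":-5.2,"jaw":1}
    - {"dx":-0.07,"dy":-0.15,"dz":0.21,"yaw":-5.2,"jaw":1}
    - {"dx":-0.078,"dy":-0.19,"dz":0.21,"yaw":-5.2,"jaw":1}
    - {"dx":-0.078,"dy":-0.2,"dz":0.21,"yaw":-5.2,"jaw":1}
    - {"dx":-0.078,"dy":-0.2,"dz":0.21,"yaw":-5.2,"jaw":1}
    - {"dx":-0.078,"dy":-0.2,"dz":0.21,"yaw":-5.2,"jaw":1}

```text
clock: 20.25
eef_pos: [574.9, -151.3, 239.0]
tool_rot: [3.141, -0.002, 1.508]
force: [-0.1, 1.3, 0.8]
width: 85.4
gripper_force: 0.0
```

```bash
cat >> h.py <<'E'
def fcloud(c,d):
    v,u=np.mgrid[0:400,0:640];o,r=fray(c,np.c_[u.ravel(),v.ravel()]);zc=r@c["extrinsics"][:3,2]
    return (o+r*(d.ravel()/zc)[:,None]).reshape(400,640,3)
def seat():
    p,dt=get_image("side");P=cloud(camera_params("side"),dt)
    for n,xy in dict(small=(652,46),medium=(651,231.5),large=(481,253.5)).items():
        q=P[(np.hypot(P[...,0]-xy[0],P[...,1]-xy[1])<36)&(P[...,2]>34)]
        if len(q)>20: print(n,"top z",np.percentile(q[:,2],[90,98]).round(1),q.mean(0).round(1))
    return p
E
python3 - <<'E'
from h import *
s=read_state();print(s["clock"],s["eef_pos"],s["tool_rot"])
c=camera_params("wrist");p,d=get_image("wrist");P=fcloud(c,d)
q=P[(abs(P[...,0]-573)<36)&(P[...,1]<-200)&(P[...,1]>-275)&(P[...,2]>90)&(P[...,2]<165)]
print("top z",np.percentile(q[:,2],[95,99]))
r=q[q[:,2]>np.percentile(q[:,2],97)-6];print("rim y",np.percentile(r[:,1],[1,50,99]),"x",np.percentile(r[:,0],[1,50,99]))
f=q[q[:,2]<132];print("face y",np.percentile(f[:,1],[5,50,95]),"x",f[:,0].min(),f[:,0].max())
seat()
E
```

```text
20.25 [ 574.85928257 -151.26287694  238.95763989] [ 3.14133197e+00 -1.67979716e-03  1.50799955e+00]
top z [148.18302823 149.05163202]
rim y [-253.27932111 -240.39470821 -230.43141439] x [553.98806045 572.31255466 590.74788192]
face y [-274.01437123 -231.41954405 -206.53514445] x 539.3416783901472 605.2189334638142
small top z [60.6 62. ] [647.8  50.1  50.7]
medium top z [70.8 72.2] [642.7 234.8  56.4]
```

Emit:
arm_command:
  deltas:
    - {"dx":-0.002,"dy":-0.045,"dz":0,"yaw":0,"jaw":1}
    - {"dx":-0.002,"dy":-0.0875,"dz":0,"yaw":0,"jaw":1}
    - {"dx":-0.002,"dy":-0.0875,"dz":-0.03,"yaw":0,"jaw":1}
    - {"dx":-0.002,"dy":-0.0875,"dz":-0.06,"yaw":0,"jaw":1}
    - {"dx":-0.002,"dy":-0.0875,"dz":-0.085,"yaw":0,"jaw":1}
    - {"dx":-0.002,"dy":-0.0875,"dz":-0.11,"yaw":0,"jaw":1}
    - {"dx":-0.002,"dy":-0.0875,"dz":-0.13,"yaw":0,"jaw":1}
    - {"dx":-0.002,"dy":-0.0875,"dz":-0.1425,"yaw":0,"jaw":1}
    - {"dx":-0.002,"dy":-0.0875,"dz":-0.1425,"yaw":0,"jaw":1}
    - {"dx":-0.002,"dy":-0.0875,"dz":-0.1425,"yaw":0,"jaw":0.6}
    - {"dx":-0.002,"dy":-0.0875,"dz":-0.1425,"yaw":0,"jaw":0.4}
    - {"dx":-0.002,"dy":-0.0875,"dz":-0.1425,"yaw":0,"jaw":0}
    - {"dx":-0.002,"dy":-0.0875,"dz":-0.1425,"yaw":0,"jaw":0}
    - {"dx":-0.002,"dy":-0.0875,"dz":-0.1425,"yaw":0,"jaw":0}
    - {"dx":-0.002,"dy":-0.0875,"dz":-0.1425,"yaw":0,"jaw":0}

```text
clock: 21.85
eef_pos: [573.5, -240.5, 98.1]
tool_rot: [3.139, 0.0, 1.507]
force: [-0.4, 1.8, 6.4]
width: 63.5
gripper_force: 66.0
```

Emit:
arm_command:
  deltas:
    - {"dx":0,"dy":0,"dz":0.003,"yaw":0,"jaw":0}
    - {"dx":0,"dy":0,"dz":0.006,"yaw":0,"jaw":0}
    - {"dx":0,"dy":0,"dz":0.006,"yaw":0,"jaw":0}
    - {"dx":0,"dy":0,"dz":0.006,"yaw":0,"jaw":0}

```text
clock: 22.25
eef_pos: [572.2, -240.7, 102.5]
tool_rot: [-3.141, 0.0, 1.506]
force: [0.7, -0.1, -0.2]
width: 63.3
gripper_force: 65.7
```

Emit:
arm_command:
  deltas:
    - {"dx":0.001,"dy":0.015,"dz":0,"yaw":0,"jaw":0}
    - {"dx":0.0023,"dy":0.035,"dz":0,"yaw":0,"jaw":0}
    - {"dx":0.0037,"dy":0.055,"dz":0,"yaw":0,"jaw":0}
    - {"dx":0.005,"dy":0.075,"dz":0,"yaw":0,"jaw":0}
    - {"dx":0.0063,"dy":0.095,"dz":0,"yaw":0,"jaw":0}
    - {"dx":0.0077,"dy":0.115,"dz":0,"yaw":0,"jaw":0}
    - {"dx":0.009,"dy":0.135,"dz":0,"yaw":0,"jaw":0}
    - {"dx":0.0103,"dy":0.155,"dz":0,"yaw":0,"jaw":0}
    - {"dx":0.0117,"dy":0.175,"dz":0,"yaw":0,"jaw":0}
    - {"dx":0.0117,"dy":0.185,"dz":0,"yaw":0,"jaw":0}
    - {"dx":0.0117,"dy":0.185,"dz":0,"yaw":0,"jaw":0}

```text
clock: 23.35
eef_pos: [583.9, -52.6, 102.5]
tool_rot: [-3.141, -0.001, 1.51]
force: [0.3, 0.3, -0.5]
width: 63.3
gripper_force: 65.7
```

Emit:
arm_command:
  deltas:
    - {"dx":-0.01,"dy":0.03,"dz":0.01,"yaw":-1,"jaw":0}
    - {"dx":-0.022,"dy":0.065,"dz":0.02,"yaw":-3,"jaw":0}
    - {"dx":-0.034,"dy":0.1,"dz":0.02,"yaw":-5,"jaw":0}
    - {"dx":-0.046,"dy":0.14,"dz":0.02,"yaw":-7,"jaw":0}
    - {"dx":-0.058,"dy":0.18,"dz":0.02,"yaw":-9,"jaw":0}
    - {"dx":-0.07,"dy":0.215,"dz":0.02,"yaw":-11,"jaw":0}
    - {"dx":-0.082,"dy":0.25,"dz":0.02,"yaw":-13.5,"jaw":0}
    - {"dx":-0.094,"dy":0.285,"dz":0.01,"yaw":-13.5,"jaw":0}
    - {"dx":-0.1024,"dy":0.31,"dz":0,"yaw":-13.5,"jaw":0}
    - {"dx":-0.1024,"dy":0.31,"dz":-0.025,"yaw":-13.5,"jaw":0}
    - {"dx":-0.1024,"dy":0.31,"dz":-0.045,"yaw":-13.5,"jaw":0}
    - {"dx":-0.1024,"dy":0.31,"dz":-0.053,"yaw":-13.5,"jaw":0}
    - {"dx":-0.1024,"dy":0.31,"dz":-0.053,"yaw":-13.5,"jaw":0}
    - {"dx":-0.1024,"dy":0.31,"dz":-0.053,"yaw":-13.5,"jaw":0}

```text
clock: 24.75
eef_pos: [482.4, 254.0, 50.0]
tool_rot: [3.141, -0.0, 1.27]
force: [0.5, -0.4, -0.9]
width: 63.4
gripper_force: 65.9
```

Run:
```python
from h import *
s=read_state();print(s["force"],s["eef_pos"],s["tool_rot"],s["width"])
p,d=get_image("wrist");t,_=get_image("side");cv2.imwrite("pics/w10.png",np.vstack([p[120:,100:540,::-1],cv2.resize(t[270:400,180:360,::-1],(440,318))]))
```

```text
[ 0.49895316 -0.35724828 -0.87989953] [482.41590637 253.95633721  50.04116953] [ 3.14084276e+00 -3.86733535e-04  1.26976111e+00] 63.41325394158158
```

View pics/w10.png

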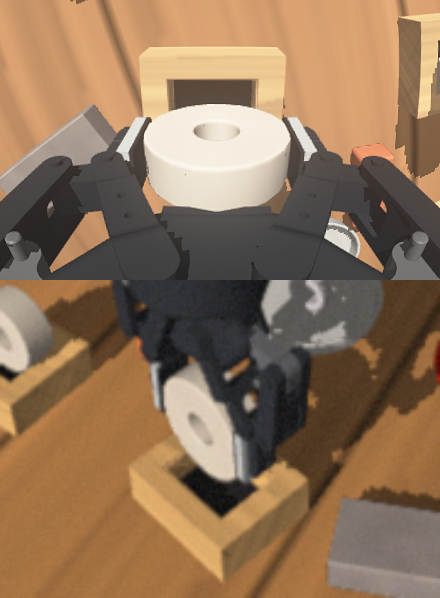

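The large wheel is over its slot, aligned. Lowering.

Emit:
arm_command:
  deltas:
    - {"dx":0,"dy":0,"dz":-0.01,"yaw":0,"jaw":0}
    - {"dx":0,"dy":0,"dz":-0.016,"yaw":0,"jaw":0}
    - {"dx":0,"dy":0,"dz":-0.0175,"yaw":0,"jaw":0}
    - {"dx":0,"dy":0,"dz":-0.0175,"yaw":0,"jaw":0}
    - {"dx":0,"dy":0,"dz":-0.0175,"yaw":0,"jaw":0}

```text
clock: 25.35
eef_pos: [481.1, 254.4, 31.8]
tool_rot: [-3.141, 0.001, 1.271]
force: [-0.8, 0.7, 0.2]
width: 63.0
gripper_force: 65.9
```

Emit:
arm_command:
  deltas:
    - {"dx":0,"dy":0,"dz":-0.001,"yaw":0,"jaw":0}
    - {"dx":0,"dy":0,"dz":-0.001,"yaw":0,"jaw":0}
    - {"dx":0,"dy":0,"dz":-0.001,"yaw":0,"jaw":0}

```text
clock: 25.65
eef_pos: [481.1, 254.5, 31.3]
tool_rot: [-3.141, 0.0, 1.271]
force: [-3.5, 0.0, 4.6]
width: 63.3
gripper_force: 66.5
```

Emit:
arm_command:
  deltas:
    - {"dx":-0.001,"dy":0,"dz":0,"yaw":0,"jaw":0}
    - {"dx":-0.001,"dy":0,"dz":-0.0008,"yaw":0,"jaw":0}
    - {"dx":-0.001,"dy":0,"dz":-0.0008,"yaw":0,"jaw":0}
    - {"dx":-0.001,"dy":0,"dz":-0.0008,"yaw":0,"jaw":0}

```text
clock: 26.05
eef_pos: [480.6, 254.7, 30.6]
tool_rot: [3.142, -0.0, 1.271]
force: [-3.6, 1.2, 5.9]
width: 63.5
gripper_force: 66.9
```

Emit:
arm_command:
  deltas:
    - {"dx":0,"dy":0,"dz":0.001,"yaw":0,"jaw":0}
    - {"dx":0,"dy":0,"dz":0.001,"yaw":0,"jaw":0.85}
    - {"dx":0,"dy":0,"dz":0.001,"yaw":0,"jaw":0.92}
    - {"dx":0,"dy":0,"dz":0.001,"yaw":0,"jaw":1}
    - {"dx":0,"dy":0,"dz":0.001,"yaw":0,"jaw":1}
    - {"dx":0,"dy":0,"dz":0.001,"yaw":0,"jaw":1}
    - {"dx":0,"dy":0,"dz":0.03,"yaw":0,"jaw":1}
    - {"dx":0,"dy":0,"dz":0.07,"yaw":0,"jaw":1}
    - {"dx":0,"dy":0,"dz":0.12,"yaw":0,"jaw":1}
    - {"dx":0,"dy":0,"dz":0.17,"yaw":0,"jaw":1}
    - {"dx":0,"dy":-0.04,"dz":0.2,"yaw":0,"jaw":1}
    - {"dx":0,"dy":-0.085,"dz":0.23,"yaw":0,"jaw":1}
    - {"dx":0,"dy":-0.13,"dz":0.24,"yaw":0,"jaw":1}
    - {"dx":0,"dy":-0.175,"dz":0.24,"yaw":0,"jaw":1}
    - {"dx":0,"dy":-0.22,"dz":0.24,"yaw":0,"jaw":1}
    - {"dx":0,"dy":-0.22,"dz":0.24,"yaw":0,"jaw":1}

```text
clock: 27.65
eef_pos: [480.3, 26.8, 270.5]
tool_rot: [3.14, 0.004, 1.26]
force: [0.4, 1.2, -0.8]
width: 85.6
gripper_force: 0.0
```

Run:
```python
from h import *
seat();s=read_state();print(s["clock"],s["eef_pos"],s["width"])
c=camera_params("wrist");p,d=get_image("wrist");P=fcloud(c,d)
for n,xy in dict(small=(652,46),medium=(651,231.5),large=(481,253.5)).items():
    q=P[(np.hypot(P[...,0]-xy[0],P[...,1]-xy[1])<36)&(P[...,2]>34)]
    if len(q)>20:
        print("wrist",n,"top z",np.percentile(q[:,2],98).round(1)); r=q[q[:,2]>np.percentile(q[:,2],98)-4]; print(" rim mid",r.mean(0).round(1),np.round(cv2.minAreaRect(r[:,:2].astype(np.float32))[1:][0],1),cv2.minAreaRect(r[:,:2].astype(np.float32))[2])
q=P[(np.hypot(P[...,0]-512,P[...,1]-81)<45)&(P[...,2]>16)];print("collar",len(q),q.mean(0) if len(q) else None, q[:,2].max() if len(q) else None)
```

```text
small top z [60.6 61.8] [648.   50.4  50.4]
medium top z [70.8 72.2] [642.7 234.8  56.6]
large top z [81.7 83. ] [472.5 260.3  64.1]
27.7 [480.45572022  30.71419857 270.40861502] 85.27897089171738
wrist small top z 60.9
 rim mid [652.3  45.6  59.2] [23.7 21.9] 2.1779086589813232
wrist large top z 69.7
 rim mid [462.1 246.7  68.4] [ 3.1 30.7] 67.28124237060547
collar 9510 [503.41157421  67.11314099 377.08394643] 412.9533306401013
```

The side camera puts all three at seated height (62/72/83, expected 61/72.5/83). The wrist view clips the large wheel, so I'll cross-check from the top camera.

Run:
```python
from h import *
p,d=get_image("top");P=cloud(camera_params("top"),d)
for n,xy,lo,R in (("small",(652,46),34,30),("medium",(651,231.5),34,34),("large",(481,253.5),34,36),("collar",(512,81),17,42)):
    q=P[(np.hypot(P[...,0]-xy[0],P[...,1]-xy[1])<R)&(P[...,2]>lo)&(P[...,2]<120)]
    if len(q)<8: print(n,"hidden");continue
    r=cv2.minAreaRect(q[:,:2].astype(np.float32));print(n,np.percentile(q[:,2],98).round(1),np.round(r[0],1),np.round(r[1],1),round(r[2],1))
```

```text
small 61.4 [650.   45.3] [37.7 22. ] 0.5
medium 72.3 [648.4 228.1] [24.3 51. ] 84.9
large 82.2 [478.5 252. ] [23.2 65.3] 72.8
collar hidden
```

```bash
python3 -c "
from cell import *
print(finish_job())"
```

```text
the job is handed in; nothing more can be done
None
```

The job is handed in: the collar is in the aluminium dish and each of the three wheels stands on edge in its own slot, at seated height in both the top and side cameras; nothing dropped. The arm hid the collar at the final check, but the picture taken as the small wheel went in showed it standing in the dish.

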